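# Fit the tube block on the bench shaker and latch it

## Robot

A 7-joint arm with a two-finger parallel gripper is mounted at the origin on the work surface; the furniture and walls round the work are solid. World frame = base frame: x ahead of the robot, y to its left, z up, the work surface at z = 0. Lengths are in m, angles in rad, forces in N, time in s.
With the tool pointing down it reaches from about 0.425 to 0.925 m from the base axis. Payload 6.8 kg.
Tool frame: the origin (TCP) lies midway between the tips of the shut fingers; the grasp point (between the pads) lies 19 mm behind it; z points along the fingers, y is the line along which they close (so a half turn about z gives the same grasp; the last joint's range is limited). The gripper opens to 85 mm and grips with 20 to 120 N. Pads are 22 mm wide; open, the fingers measure 114 mm over their backs; the gripper's body (76 mm by 85 mm) begins 54 mm behind the grasp point. The pads swing forward as they close: fully open they stand 13 mm farther back than shut.
Start: joints at [1.176, 0.477, 0.022, 1.555, -0.011, 1.109, -0.083], TCP at [0.191, -0.647, 0.231] pointing down, gripper open.
Joint ranges: [-2.96, 2.96], [-0.34, 2.1], [-1.41, 1.46], [0.24, 2.44], [-1.37, 4.51], [0.17, 1.92], [-2.96, 2.96]. Speed limits (rad/s): [2.39, 2.39, 3.14, 3.14, 3.14, 3.14, 3.14].

## Interface

Orientations are given as a rotation vector (axis times angle).
In Python, from bench import get_obs, grab_frame, camera_params, r gives the robot as it stands.
- The arm moves only by the shell command python3 -m jog 'ROWS' [FORCE]. ROWS is JSON, a list of rows, each an object of numbers: "rx", "ry", "rz": the turn, a rotation vector about the world's x, y, z scaled (see below); "x", "y", "z": the shift along the world's x, y, z scaled (see below); "jaw": the opening, from -1 (shut) to 1 (fully open). In form: [{"rx": .., "ry": .., "rz": .., "x": .., "y": .., "z": .., "jaw": ..}, ...]. A call has 1 to 8 rows; each row shifts and turns the commanded pose from where the row before left it; what a row does not reach is not made up. The controller multiplies each number of a shift by 60 mm and each number of a turn by 10 degrees. A row lasts 1/8 s, in which the tool goes at most 62.5 mm and 10.7 degrees, less where a joint would pass 70% of its speed; a pose out of reach is approached as far as the arm can. A call with a number of a shift or a turn outside -1 to 1 is refused whole. A call with a gripper value outside its range is refused whole. The fingers move at their own pace and stop on an object; FORCE is the grip in N (left out, the last holds). Time passes only in rows, so rows that do not move let the fingers close. It gives the time, the measured TCP pose, the force, the opening and the grip force at its end, in the units of the state.
- get_obs(): the state, without advancing time (a new reading comes with each control period).
- grab_frame(name): name is "scene" or "top" or "wrist"; returns the picture (420x560x3 uint8, red, green, blue); there is no depth.
- camera_params(name): a dict with "fx", "fy", "cx", "cy" (pixels), "R" (3x3) and "t" (3): a world point X has camera coordinates R X + t. Camera axes: x right, y down, z forward; pixel columns grow to the right and rows downward; lengths in m; the calibration is good to about 2 mm. A picture is of the moment at which its call begins: read the wrist's pose just before it. camera_params takes no time and is no camera call; for the wrist camera it gives the pose at the moment of the call.
- r.hand_in(): hands the job in; it is judged then, once.
The state is a dict: "clock": time; "joints": joint angles; "qvel": joint speeds; "tau": joint torques, N m; "tcp_pos": TCP position; "orientation": TCP orientation; "contact_force": force on the tool from outside, world axes, zero at the start; "moment": the same for the moment, N m; "grip_width": finger opening in m; "gripper_force": force on a finger pad.
Only numpy, scipy, OpenCV 4.12 (cv2) and the standard library are available. Lean on these libraries where they do the work, as an engineer would, in place of code of your own. Each camera call takes 0.05 s, during which the arm holds its last target. There are 200 camera calls.

## Task

Put the aluminium tube block on the bench shaker: slide it about on the two studs of the drive table, feeling for the moment when its two holes drop over them, until it lies fully home and flat on the table; never press it on the shaker with more than 40 N. Then swing the latch lever fully round to its stop, so that its hook lies over the rim of the block, and do not disturb the amber bottle and the dish.

Things in the scene. Friction and masses are not known exactly. Their poses are not given: they have to be found in the camera images.
- block: Tube block, loose, 0.3 to 0.6 kg: bare aluminium plate 114 x 136 x 6 mm, tube wells on both halves (tops 22 mm above the underside), a bar handle between. Two round through holes, 11 mm, at x = 0, y = +56 and -56 mm. Origin: middle of the underside; x across the bar, y along it, z up; a half turn about z changes nothing. It starts flat on the bench, and home its underside is 66 mm above the bench.
- bar (a point): Middle of the block's carrying handle, 50 mm above the underside: a black bar 10 mm thick (block's x), 84 mm long (y), from 42 to 58 mm above the underside, on a leg near each end.
- shaker: Bench shaker, fixed: white housing 170 (x) x 200 (y) x 50 mm. Origin: on the bench under the housing's middle; x points from the front panel (display, knob) to the back, y to the left, z up. It carries an aluminium drive table, top 66 mm above the bench, with two steel studs 8 mm thick and 9 mm high, bevelled at the tips, and a latch on its right (-y) side.
- nominal_middle (a point): Where the middle of the drive table's top would be at mid-travel, 66 mm above the bench. The table, with studs and latch, has stopped anywhere up to 7 mm either way along the shaker's x and 5 mm along its y, not reported, square to the housing, and holds fast. The studs stand 56 mm before and behind the table's true middle along x. The home block's middle lies within 2 mm of it.
- nominal_pivot (a point): Where the latch's vertical pivot would be with the table at mid-travel: x = +20, y = -80 mm from the table's middle, at the height of the table's top. The true pivot is shifted with the table.
- latch (a joint): Latch lever, rad, growing counterclockwise from above. Near 0 (open) the hand arm points to the shaker's -y and the hook to +x; at the stop, 1.57, the hand arm points to +x, the hook to +y, 2 mm over the home block's rim. 42 mm from the pivot the hand arm bears an upright black grip, 11 mm thick, 80 to 114 mm above the bench. Stiff (2 N at the grip), stays where left.
- amber: Amber glass bottle with black cap, loose, 48 mm thick, 95 mm tall; a bystander. Origin: middle of its underside.
- dish: Petri dish, loose, 69 mm across, 15 mm high; a bystander beside the amber bottle. Origin: middle of its underside.

How it is judged:
By the outcome, as a careful person would: the job done as asked, in the order asked, and still so for the second after the job is handed in, with the robot touching nothing.
It also fails if it takes over 72 s, if anything falls off the work surface, if the arm or the gripper's body presses on something with over 40 N, if the wrist force passes 120 N, or if a joint passes its speed limit or range.

## Working session

There is one attempt and no reset: what is moved stays moved. The work goes in short steps, Python scripts to look and compute and a shell command to move; the robot and the scene stay as the last step left them, time stands still between calls to the robot, and variables do not carry over. Pictures are saved under pics/ and viewed, at most 10 in all, crops included, and the job is handed in when it is done.

```bash
ls; mkdir -p pics; python3 - <<'E'
from bench import get_obs, grab_frame, camera_params, r
import cv2,numpy as np
o=get_obs();print({k:np.round(v,3).tolist() for k,v in o.items()})
for n in ("scene","top","wrist"):
    p=camera_params(n);print(n,{k:np.round(v,3).tolist() for k,v in p.items()})
    cv2.imwrite(f"pics/{n}0.png",cv2.cvtColor(grab_frame(n),cv2.COLOR_RGB2BGR))
E
```

```text
pics
{'clock': 0.0, 'joints': [1.176, 0.478, 0.022, 1.556, -0.012, 1.109, -0.083], 'qvel': [-0.002, -0.0, -0.001, 0.0, -0.001, 0.001, -0.001], 'tau': [-0.001, -59.644, 1.608, -28.12, 0.012, 0.009, -0.0], 'tcp_pos': [0.191, -0.647, 0.23], 'orientation': [-3.108, -0.449, 0.001], 'contact_force': [-0.133, -0.146, -0.32], 'moment': [-0.045, 0.001, 0.049], 'gripper_force': 0.0, 'grip_width': 0.085}
scene {'fx': 446.894, 'fy': 446.894, 'cx': 278.704, 'cy': 212.947, 'R': [[-0.729, -0.684, 0.008], [-0.434, 0.453, -0.778], [0.529, -0.571, -0.628]], 't': [0.306, 0.265, 0.962]}
top {'fx': 439.969, 'fy': 439.969, 'cx': 287.42, 'cy': 214.558, 'R': [[0.026, -1.0, -0.017], [-0.994, -0.024, -0.105], [0.104, 0.02, -0.994]], 't': [-0.007, 0.433, 1.172]}
wrist {'fx': 293.46, 'fy': 293.46, 'cx': 283.846, 'cy': 204.3, 'R': [[0.282, -0.959, -0.003], [-0.913, -0.27, 0.305], [-0.293, -0.084, -0.952]], 't': [-0.673, -0.039, 0.381]}
```

View pics/top0.png

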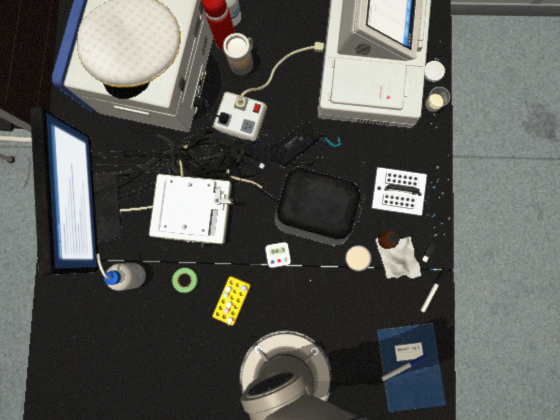

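View pics/scene0.png

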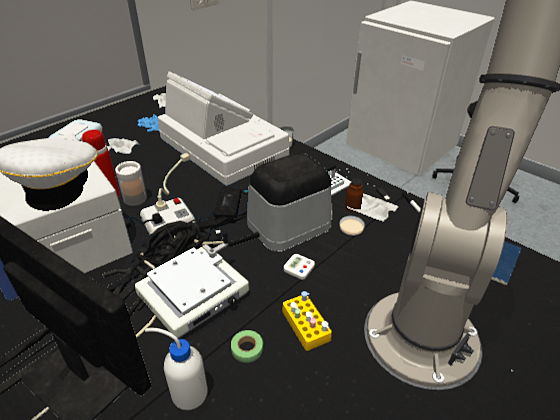

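The top view shows the block at about (400,190), the shaker at (190,208), the bottle at (388,239), the dish at (358,258) and a tall black box between at (320,205). I'll take enlarged crops.

```bash
cat > h.py <<'E'
import numpy as np,cv2
from bench import get_obs, grab_frame, camera_params, r
def ray(p,u,v):
    d=p["R"].T@np.array([(u-p["cx"])/p["fx"],(v-p["cy"])/p["fy"],1.]);return -p["R"].T@p["t"],d
def atz(p,u,v,z):
    c,d=ray(p,u,v);return c+d*(z-c[2])/d[2]
def proj(p,X):
    q=p["R"]@np.asarray(X,float)+p["t"];return np.array([p["fx"]*q[0]/q[2]+p["cx"],p["fy"]*q[1]/q[2]+p["cy"]])
def tri(*pr):
    A=np.zeros((3,3));b=np.zeros(3)
    for p,u,v in pr:
        c,d=ray(p,u,v);d/=np.linalg.norm(d);M=np.eye(3)-np.outer(d,d);A+=M;b+=M@c
    return np.linalg.solve(A,b)
def P(n):
    p=camera_params(n);return {k:np.array(v,float) if k in "Rt" else v for k,v in p.items()}
def shot(n,f):
    p=P(n);im=cv2.cvtColor(grab_frame(n),cv2.COLOR_RGB2BGR);cv2.imwrite(f"pics/{f}.png",im);return p,im
E
python3 - <<'E'
from h import *
t=cv2.imread("pics/top0.png");s=cv2.imread("pics/scene0.png")
a=cv2.resize(t[165:275,345:445],(400,440),interpolation=3)   # x4 block/bottle/dish
b=cv2.resize(t[165:255,140:240],(400,360),interpolation=3)
b=np.vstack([b,np.zeros((80,400,3),np.uint8)])
cv2.imwrite("pics/c1.png",np.hstack([a,b]))
a=cv2.resize(s[165:245,320:400],(400,400),interpolation=3);b=cv2.resize(s[235:335,130:255],(400,320),interpolation=3)
cv2.imwrite("pics/c2.png",np.hstack([a,np.vstack([b,np.zeros((80,400,3),np.uint8)])]))
p=P("top");ps=P("scene")
for n,u,v,z in (("block",400,190,.02),("bottle",388,239,.095),("dish",358,258,.015),("shaker",190,208,.05),("boxtop",325,195,.15)):print(n,atz(p,u,v,z).round(3))
E
```

```text
block [ 0.508 -0.302  0.02 ]
bottle [ 0.37  -0.254  0.095]
dish [ 0.321 -0.19   0.015]
shaker [0.442 0.263 0.05 ]
boxtop [ 0.47  -0.089  0.15 ]
```

View pics/c1.png

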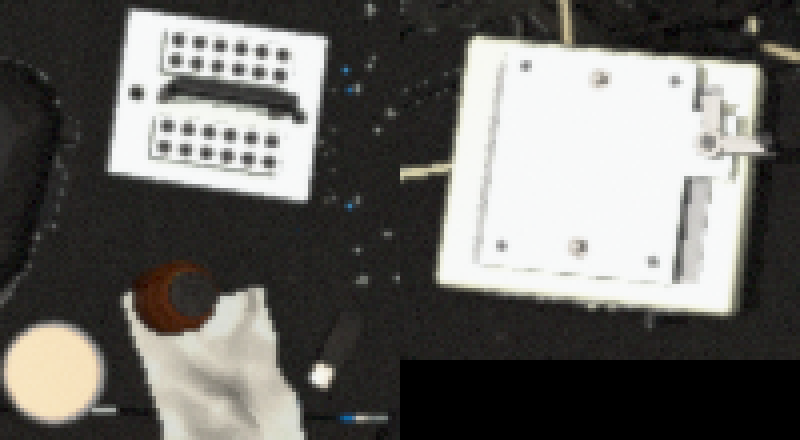

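View pics/c2.png

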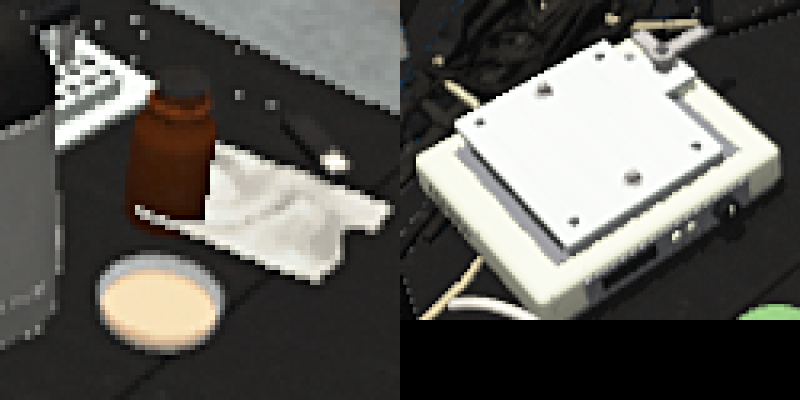

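Crop reading: top-view studs at (190.0,184.5) and (184.5,226.8), pivot at (217,200.8). The block hole is at (379.3,188.3), and the bar runs nearly level in the image. Scene-view studs are at (175,263.1) and (202.5,290.3).

```bash
python3 - <<'E'
from h import *
p=P("top");s=P("scene")
B=tri((p,190,184.5),(s,175,263.1));A=tri((p,184.5,226.8),(s,202.5,290.3))
print("studs",A.round(4),B.round(4),(A+B)/2,np.linalg.norm(A-B),np.degrees(np.arctan2(*(B-A)[[1,0]])))
a=atz(p,184.5,226.8,.074);b=atz(p,190,184.5,.074);print(a,b,(a+b)/2,np.degrees(np.arctan2(*(b-a)[[1,0]])))
print("pivot",atz(p,217,200.8,.075), tri((p,217,200.8),(s,130+260/3.2,235+35/3.2)))
# block plate corners from crop
c=[(128,8),(327,38),(309,202),(108,172)];W=np.array([atz(p,345+u/4,165+v/4,.006) for u,v in c]);print(W.round(4),W.mean(0))
for i in range(4):
    d=W[(i+1)%4]-W[i];print(np.linalg.norm(d),np.degrees(np.arctan2(d[1],d[0])))
g=atz(s,290,249,0);print("box foot",g)
for z in (.1,.12,.14,.16,.18,.2):print(z,proj(s,[g[0],g[1],z]),proj(p,[g[0],g[1],z]))
E
```

```text
studs [0.3912 0.2725 0.0642] [0.5035 0.2634 0.063 ] [0.44732891 0.26791534 0.06356947] 0.11272856731118688 -4.634632789595428
[0.38969116 0.26922408 0.074     ] [0.50134406 0.26033827 0.074     ] [0.44551761 0.26478118 0.074     ] -4.550250797181597
pivot [0.45971874 0.18720059 0.075     ] [0.45908792 0.18555874 0.09306086]
[[ 0.5739 -0.2414  0.006 ]
 [ 0.5558 -0.3785  0.006 ]
 [ 0.4415 -0.3654  0.006 ]
 [ 0.459  -0.2282  0.006 ]] [ 0.50755928 -0.30336511  0.006     ]
0.13832015865056488 -97.50106697523795
0.11504109836528786 173.48048830031135
0.1383382300866797 82.76475269526667
0.11568253142500198 -6.533169026162201
box foot [ 0.38570814 -0.0066759   0.        ]
0.1 [290.97806337 219.62831429] [290.40359811 230.24839526]
0.12 [291.18713912 213.34967475] [290.31926462 229.69131494]
0.14 [291.4010671  206.92532088] [290.23180429 229.11357971]
0.16 [291.62001819 200.35012053] [290.14103993 228.51401914]
0.18 [291.84417141 193.61869767] [290.04678072 227.89137265]
0.2 [292.0737144  186.72541776] [289.94882083 227.2442807 ]
```

```bash
python3 -m jog '[{"x":0.66,"y":0.72,"z":0.15,"rz":0.8},{"x":0.66,"y":0.72,"z":0.15,"rz":0.8},{"x":0.66,"y":0.72,"z":0.15,"rz":0.8},{"x":0.66,"y":0.72,"z":0.15,"rz":0.8},{"x":0.66,"y":0.72,"z":0.15,"rz":0.8},{"x":0.66,"y":0.72,"z":0.15,"rz":0.8},{"x":0.66,"y":0.72,"z":0.15,"rz":0.8},{}]'; python3 - <<'E'
from h import *
o=get_obs();print(o["clock"],o["joints"])
p,im=shot("wrist","w1");print(p);np.savez("pics/w1.npz",**p)
E
```

```text
0.15 [ 1.17591695  0.47760907  0.02231004  1.55619193 -0.01152502  1.10932052
 -0.08310982]
{'fx': 293.45975648342596, 'fy': 293.45975648342596, 'cx': 283.8462108657589, 'cy': 204.30046455145677, 'R': array([[ 0.2823823 , -0.95929912, -0.00233244],
       [-0.91349437, -0.26963984,  0.30466766],
       [-0.29289634, -0.08390208, -0.95245587]]), 't': array([-0.67288899, -0.03888609,  0.380575  ])}validation failed for argument at $[0]...
```

View pics/w1.png

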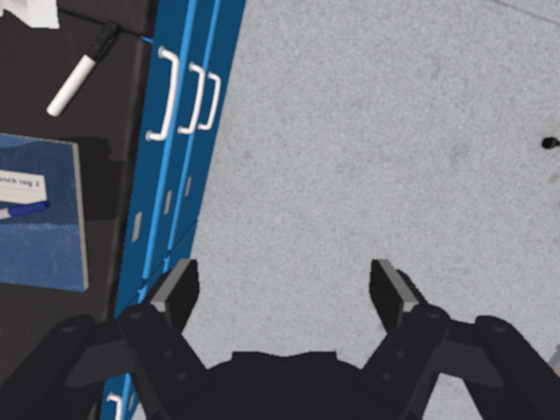

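The move was refused (rows apparently need every key), and the wrist still sees the floor and drawers. I'll retype the rows in full.

```bash
python3 -m jog '[{"rx":0,"ry":0,"x":0.66,"y":0.72,"z":0.15,"rz":0.83,"jaw":1},{"rx":0,"ry":0,"x":0.66,"y":0.72,"z":0.15,"rz":0.83,"jaw":1},{"rx":0,"ry":0,"x":0.66,"y":0.72,"z":0.15,"rz":0.83,"jaw":1},{"rx":0,"ry":0,"x":0.66,"y":0.72,"z":0.15,"rz":0.83,"jaw":1},{"rx":0,"ry":0,"x":0.66,"y":0.72,"z":0,"rz":0.83,"jaw":1},{"rx":0,"ry":0,"x":0.66,"y":0.72,"z":0,"rz":0.83,"jaw":1},{"rx":0,"ry":0,"x":0.66,"y":0.72,"z":0,"rz":0.83,"jaw":1},{"rx":0,"ry":0,"x":0.66,"y":0.72,"z":0,"rz":0.83,"jaw":1}]'; python3 - <<'E'
from h import *
o=get_obs();print(o["clock"],o["joints"],o["tcp_pos"],o["orientation"],o["contact_force"])
p,im=shot("wrist","w2");np.savez("pics/w2.npz",**p)
print(proj(p,[.5075,-.303,.006]),p["t"])
E
```

```text
clock: 1.2
tcp_pos: [0.5087, -0.3004, 0.2674]
orientation: [2.351, 2.083, -0.0]
contact_force: [0.2, -0.3, -0.2]
grip_width: 0.0852
gripper_force: 0.0
1.2 [ 0.72200008  0.33316481 -0.37322178  1.70164854  0.13239329  1.13139109
  0.19037563] [ 0.50868965 -0.30043069  0.26739644] [ 2.35110119e+00  2.08329073e+00 -1.62509734e-04] [ 0.22213082 -0.26681454 -0.20090423]
[283.21934396 172.20059711] [-0.54128746 -0.27466483  0.34221523]
```

View pics/w2.png

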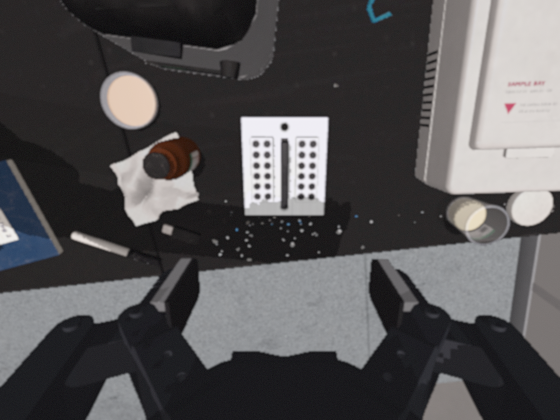

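Wrist view: the block is square to the gripper. Its bar runs from (284.5,140) to (284.5,208), with the near hole at (284.5,127). I'll move down and take the second view.

```bash
python3 -m jog '[{"rx":0,"ry":0,"x":0,"y":0,"z":-0.8,"rz":0,"jaw":1},{"rx":0,"ry":0,"x":0,"y":0,"z":-0.8,"rz":0,"jaw":1},{"rx":0,"ry":0,"x":0,"y":0,"z":0,"rz":0,"jaw":1}]'; python3 - <<'E'
from h import *
o=get_obs();print(o["tcp_pos"])
p2,im=shot("wrist","w3");p1=dict(np.load("pics/w2.npz"));i1=cv2.imread("pics/w2.png")
def bar(im,p):
    # dark run inside bright plate
    g=cv2.cvtColor(im,6);out=[]
    u0,v0=proj(p,[.5075,-.303,.05])
    m=(g<70).astype(np.uint8);n,l,st,c=cv2.connectedComponentsWithStats(m)
    k=[i for i in range(1,n) if abs(c[i][0]-u0)<25 and abs(c[i][1]-v0)<40 and st[i][3]>30]
    for i in k:print("cmp",st[i],c[i])
    e=cv2.minAreaRect(np.argwhere(l==k[0])[:,::-1].astype(np.float32));print(e,u0,v0)
    return e[0]
a=bar(i1,p1);b=bar(im,p2)
for n,p,e in((1,p1,a),(2,p2,b)):print(atz(p,*e,.058))
print("tri",tri((p1,*a),(p2,*b)))
cv2.imwrite("pics/w3c.png",im)
E
```

```text
clock: 1.62
tcp_pos: [0.5049, -0.3009, 0.1679]
orientation: [-2.351, -2.073, 0.005]
contact_force: [0.4, 0.1, 0.8]
grip_width: 0.0853
gripper_force: 0.0
[ 0.5048709  -0.3008525   0.16787239]
cmp [282 161   6  48 184] [284.46195652 186.25543478]
((284.4338684082031, 184.47630310058594), (4.132313251495361, 47.055049896240234), 1.2730300426483154) 283.1488523438099 179.22853433110365
cmp [285 151   9  90 551] [289.59709619 204.54446461]
((289.0, 195.5), (89.0, 8.0), 90.0) 287.88430067311333 202.5711115352754
[ 0.50850664 -0.30793804  0.058     ]
[ 0.50954825 -0.29409834  0.058     ]
tri [ 0.49940339 -0.39723586 -0.30698928]
```

```bash
python3 - <<'E'
from h import *
a=cv2.imread("pics/w2.png")[105:225,235:335];b=cv2.imread("pics/w3.png")[120:290,215:365]
a=cv2.resize(a,None,fx=4,fy=4,interpolation=3);b=cv2.resize(b,None,fx=2.8,fy=2.8,interpolation=3)[:476]
a=np.vstack([a])[:476];cv2.imwrite("pics/c3.png",np.hstack([a[:min(len(a),len(b))],b[:min(len(a),len(b))]]))
E
```

```text
(no output)
```

View pics/c3.png

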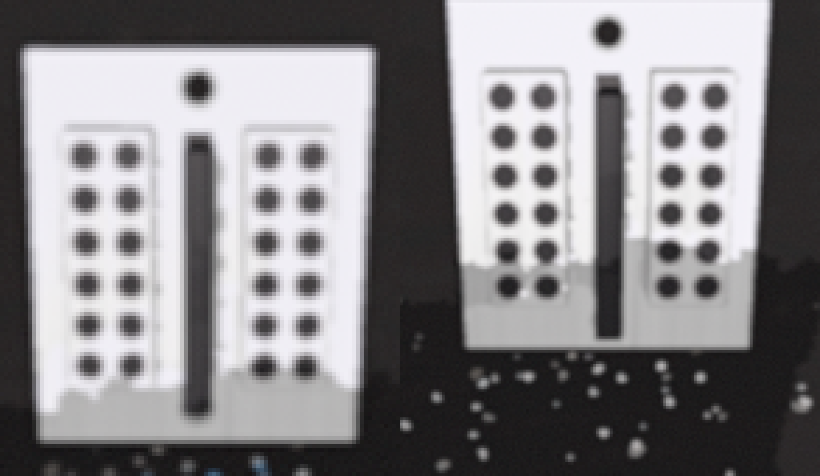

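Crop reading: the bar's top face ends at (284.5,143) and (284.5,208.2) in the first view, and at (289.3,153.2) and (289.3,240.4) in the second. The near hole is at (284.4,127) and (289.1,131.6).

```bash
python3 - <<'E'
from h import *
p1=dict(np.load("pics/w2.npz"));p2=P("wrist")
A=tri((p1,284.5,143),(p2,289.2,153.2));B=tri((p1,284.5,208.2),(p2,289.2,240.4));print(A,B,(A+B)/2,np.linalg.norm(A-B),np.degrees(np.arctan2(*(A-B)[[1,0]])))
print("hole",tri((p1,284.4,127),(p2,289.1,131.6)))
for p,q in((p1,((284.5,143),(284.5,208.2))),(p2,((289.2,153.2),(289.2,240.4)))):
    a,b=[atz(p,*w,.058) for w in q];print((a+b)/2,np.degrees(np.arctan2(*(a-b)[[1,0]])))
o=get_obs();from scipy.spatial.transform import Rotation as R
y=R.from_rotvec(o["orientation"]).as_matrix()[:,1:];print(o["tcp_pos"],np.degrees(np.arctan2(y[1,0],y[0,0])),y[:,1])
E
```

```text
[ 0.51576253 -0.25587874  0.07696328] [ 0.50625436 -0.33496901  0.06871274] [ 0.51100845 -0.29542388  0.07283801] 0.08008588457852786 83.14484894295182
hole [ 0.51766315 -0.23540693  0.13728339]
[ 0.50975732 -0.29828898  0.058     ] 83.09409912929367
[ 0.51172015 -0.29905695  0.058     ] 83.09723628204813
[ 0.50684388 -0.30161884  0.17058806] -7.184536323865779 [-0.00271341  0.00159302 -0.99999505]
```

The arm was still settling in that frame, so I'll re-measure at rest, using the hole and the bar's far end.

```bash
python3 - <<'E'
from h import *
o=get_obs();p,im=shot("wrist","w4");o2=get_obs();print(o["tcp_pos"],o2["tcp_pos"])
g=cv2.cvtColor(im,6);n,l,st,c=cv2.connectedComponentsWithStats((g<110).astype(np.uint8))
for i in range(1,n):
    if abs(c[i][0]-287)<8 and 110<c[i][1]<260 and st[i][4]>15:print(st[i],c[i])
    if abs(c[i][0]-287)<8 and 110<c[i][1]<145 and st[i][4]>15:
        h=atz(p,*c[i],.006);print("hole",h); a=np.radians(-96.9);print("centre",h+.056*np.array([np.cos(a),np.sin(a),0]))
    if abs(c[i][0]-287)<8 and 180<c[i][1]<230 and st[i][3]>50:
        e=atz(p,st[i][0]+st[i][2]/2-.5,st[i][1]+st[i][3],.058);print("end",e,"centre",e+.042*np.array([np.cos(a+np.pi),np.sin(a+np.pi),0]))
E
```

```text
[ 0.50684388 -0.30161884  0.17058806] [ 0.50818831 -0.30221175  0.17238541]
[282 126   9   9  62] [286.12903226 130.27419355]
hole [ 0.51624369 -0.24197711  0.006     ]
centre [ 0.50951603 -0.29757152  0.006     ]
[282 147  10  92 860] [286.71162791 193.17209302]
end [ 0.50441591 -0.3381187   0.058     ] centre [ 0.50946166 -0.29642289  0.058     ]
```

```bash
python3 -m jog '[{"rx":0,"ry":0,"x":0.02,"y":0.07,"z":-0.8,"rz":0,"jaw":1},{"rx":0,"ry":0,"x":0,"y":0,"z":-0.8,"rz":0,"jaw":1},{"rx":0,"ry":0,"x":0,"y":0,"z":-0.73,"rz":0,"jaw":1},{"rx":0,"ry":0,"x":0,"y":0,"z":0,"rz":0,"jaw":1},{"rx":0,"ry":0,"x":0,"y":0,"z":0,"rz":0,"jaw":-1},{"rx":0,"ry":0,"x":0,"y":0,"z":0,"rz":0,"jaw":-1},{"rx":0,"ry":0,"x":0,"y":0,"z":0,"rz":0,"jaw":-1},{"rx":0,"ry":0,"x":0,"y":0,"z":0,"rz":0,"jaw":-1}]' 80
```

```text
clock: 2.72
tcp_pos: [0.5093, -0.2979, 0.0323]
orientation: [2.355, 2.077, 0.0]
contact_force: [-0.2, -0.4, -0.1]
grip_width: 0.0122
gripper_force: 0.0
```

```bash
python3 -m jog '[{"rx":0,"ry":0,"x":0,"y":0,"z":0,"rz":0,"jaw":-1},{"rx":0,"ry":0,"x":0,"y":0,"z":0,"rz":0,"jaw":-1},{"rx":0,"ry":0,"x":0,"y":0,"z":0.3,"rz":0,"jaw":-1},{"rx":0,"ry":0,"x":0,"y":0,"z":0.8,"rz":0,"jaw":-1},{"rx":0,"ry":0,"x":0,"y":0,"z":0.8,"rz":0,"jaw":-1},{"rx":0,"ry":0,"x":0,"y":0,"z":0.8,"rz":0,"jaw":-1},{"rx":0,"ry":0,"x":0,"y":0,"z":0.8,"rz":0,"jaw":-1},{"rx":0,"ry":0,"x":0,"y":0,"z":0.8,"rz":0,"jaw":-1}]' 80; sleep 0; python3 -m jog '[{"rx":0,"ry":0,"x":0,"y":0,"z":0,"rz":0,"jaw":-1}]'
```

```text
clock: 3.72
tcp_pos: [0.5078, -0.297, 0.291]
orientation: [-2.354, -2.078, 0.001]
contact_force: [-0.6, -0.7, -5.8]
grip_width: 0.0088
gripper_force: 78.8
clock: 3.85
tcp_pos: [0.5106, -0.298, 0.2939]
orientation: [2.351, 2.074, 0.004]
contact_force: [0.2, -0.6, -6.7]
grip_width: 0.0089
gripper_force: 78.8
```

Held, at about 6 N of weight. Next, carry it over the box to the shaker.

```bash
python3 -m jog '[{"rx":0,"ry":0,"x":0,"y":0.9,"z":0,"rz":0.9,"jaw":-1},{"rx":0,"ry":0,"x":0,"y":0.9,"z":0,"rz":0.9,"jaw":-1},{"rx":0,"ry":0,"x":0,"y":0.9,"z":0,"rz":0.9,"jaw":-1},{"rx":0,"ry":0,"x":0,"y":0.9,"z":0,"rz":0.9,"jaw":-1},{"rx":0,"ry":0,"x":-0.1,"y":0.9,"z":0,"rz":0.9,"jaw":-1},{"rx":0,"ry":0,"x":-0.1,"y":0.9,"z":0,"rz":0.9,"jaw":-1},{"rx":0,"ry":0,"x":-0.2,"y":0.9,"z":0,"rz":0.9,"jaw":-1},{"rx":0,"ry":0,"x":-0.2,"y":0.9,"z":0,"rz":0.9,"jaw":-1}]'; python3 -m jog '[{"rx":0,"ry":0,"x":-0.2,"y":0.9,"z":0,"rz":0.9,"jaw":-1},{"rx":0,"ry":0,"x":-0.2,"y":0.9,"z":0,"rz":0.9,"jaw":-1},{"rx":0,"ry":0,"x":-0.1,"y":0.4,"z":0,"rz":0.23,"jaw":-1},{"rx":0,"ry":0,"x":0,"y":0,"z":0,"rz":0,"jaw":-1},{"rx":0,"ry":0,"x":0,"y":0,"z":0,"rz":0,"jaw":-1}]'
python3 - <<'E'
from h import *
from scipy.spatial.transform import Rotation as R
o=get_obs();M=R.from_rotvec(o["orientation"]).as_matrix();print(o["tcp_pos"],np.degrees(np.arctan2(M[1,1],M[0,1])),M[:,2],o["joints"],o["contact_force"])
p,im=shot("wrist","w5");np.savez("pics/w5.npz",**p);shot("top","t5");shot("scene","s5")
E
```

```text
clock: 4.85
tcp_pos: [0.4709, 0.1353, 0.2877]
orientation: [-0.676, -3.065, 0.003]
contact_force: [1.6, 0.6, -4.9]
grip_width: 0.0085
gripper_force: 78.8
clock: 5.48
tcp_pos: [0.4425, 0.2648, 0.288]
orientation: [-0.135, -3.137, 0.003]
contact_force: [-0.1, 0.0, -7.3]
grip_width: 0.0087
gripper_force: 78.9
[0.44247548 0.26479566 0.28802657] 85.07616614397298 [-0.00226236 -0.00213221 -0.99999517] [ 0.13053323  0.2845338  -0.93894671  1.81325407  0.24826325  1.1717425
  0.59721961] [-0.14173185  0.04710805 -7.29792242]
```

View pics/w5.png

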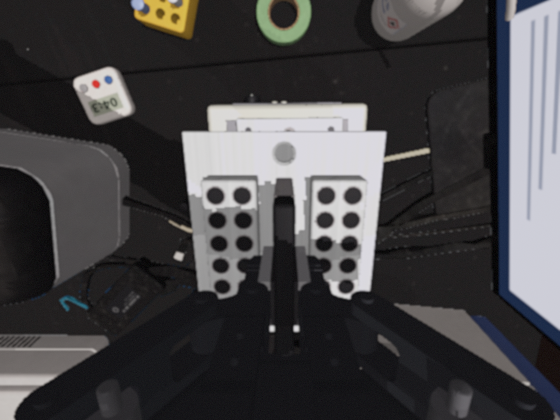

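Wrist view: the block's front hole is at (284.5,152.5), and the table's front stud is just beyond the plate edge, near (288,130). I'll enlarge that part.

```bash
python3 - <<'E'
from h import *
a=cv2.imread("pics/w5.png")[95:175,200:375]
cv2.imwrite("pics/c5.png",cv2.resize(a,None,fx=4.5,fy=4.5,interpolation=3))
E
```

```text
(no output)
```

View pics/c5.png

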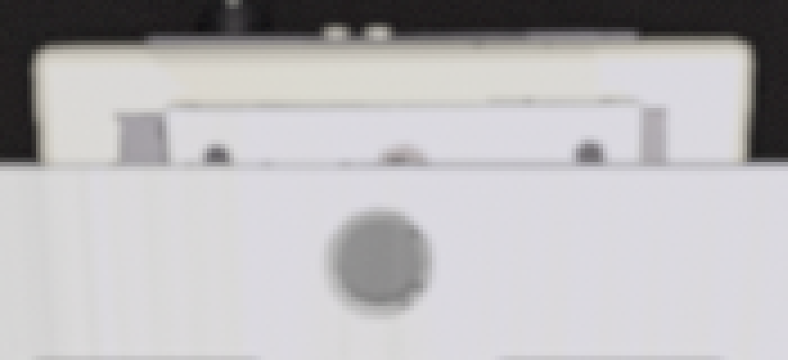

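Crop reading: the stud is at (290.0,~130), the table screws and edges agree on the middle at u=289.6, and the hole is at (284.4,152.8).

```bash
python3 - <<'E'
from h import *
p=dict(np.load("pics/w5.npz"));o=get_obs()
S=atz(p,289.7,130,.074);H=atz(p,284.4,152.8,o["tcp_pos"][2]-.031+.006)
a=np.radians(-4.9);ex=np.array([np.cos(a),np.sin(a),0]);ey=np.array([-ex[1],ex[0],0])
print("stud",S,"hole",H,"blockmid from hole",H+.056*ex,"tcp",o["tcp_pos"])
print("stud->mid",S+.056*ex, "lateral needed",(S-H)@ey,"along",(S-H)@ex)
t=P("top");
for A in ((t,184.5,226.8),(t,190,184.5)):print("topstud",atz(*A,.074))
# yaw of table from edge row (165,107)->(640,102) and screws
q=[atz(p,200+u/4.5,95+v/4.5,.066) for u,v in((217,153),(589,150))];d=q[0]-q[1];print("screw line",np.degrees(np.arctan2(d[1],d[0])),np.linalg.norm(d))
q=[atz(p,200+u/4.5,95+v/4.5,.05) for u,v in((40,42),(745,40))];d=q[0]-q[1];print("housing",np.degrees(np.arctan2(d[1],d[0])),np.linalg.norm(d))
q=[atz(p,200+u/4.5,95+v/4.5,o["tcp_pos"][2]-.025) for u,v in((0,165),(780,162))];d=q[0]-q[1];print("block edge",np.degrees(np.arctan2(d[1],d[0])))
E
```

```text
stud [0.38698068 0.27742207 0.074     ] hole [0.38755895 0.27100981 0.26389645] blockmid from hole [0.44335428 0.26622646 0.26389645] tcp [0.44322184 0.26483468 0.28889645]
stud->mid [0.44277601 0.27263873 0.074     ] lateral needed 0.006339433245436314 along -0.0011238723667175766
topstud [0.38969116 0.26922408 0.074     ]
topstud [0.50134406 0.26033827 0.074     ]
screw line -94.49947341054656 0.09955288782231714
housing -94.79964079138712 0.1922333967099494
block edge -94.73267078272279
```

The views disagree by a few mm sideways. I'll go low over the studs, where the depth difference cancels the bias, and compare the plate with the table.

```bash
python3 -m jog '[{"rx":0,"ry":0,"x":0.02,"y":0.07,"z":-0.8,"rz":0,"jaw":-1},{"rx":0,"ry":0,"x":0,"y":0,"z":-0.8,"rz":0,"jaw":-1},{"rx":0,"ry":0,"x":0,"y":0,"z":-0.8,"rz":0,"jaw":-1},{"rx":0,"ry":0,"x":0,"y":0,"z":-0.47,"rz":0,"jaw":-1},{"rx":0,"ry":0,"x":0,"y":0,"z":0,"rz":0,"jaw":-1},{"rx":0,"ry":0,"x":0,"y":0,"z":0,"rz":0,"jaw":-1}]'
python3 - <<'E'
from h import *
print(get_obs()["tcp_pos"],get_obs()["contact_force"])
p,w=shot("wrist","w6");np.savez("pics/w6.npz",**p);_,t=shot("top","t6");_,s=shot("scene","s6")
a=cv2.resize(w[80:190,170:400],None,fx=3.4,fy=3.4,interpolation=3)
b=cv2.resize(t[170:240,140:240],(320,224),interpolation=3);c=cv2.resize(s[240:310,130:250],(384,224),interpolation=3)
o=np.zeros((600,790,3),np.uint8);o[:a.shape[0],:a.shape[1]]=a;o[376:600,:320]=b;o[376:600,400:784]=c
cv2.imwrite("pics/c6.png",o)
E
```

```text
clock: 6.38
tcp_pos: [0.4452, 0.2709, 0.1186]
orientation: [0.135, 3.137, 0.002]
contact_force: [0.4, -1.0, -4.8]
grip_width: 0.0084
gripper_force: 78.9
[0.44519818 0.27093465 0.11859162] [ 0.44935612 -1.01894088 -4.75408   ]
```

View pics/c6.png

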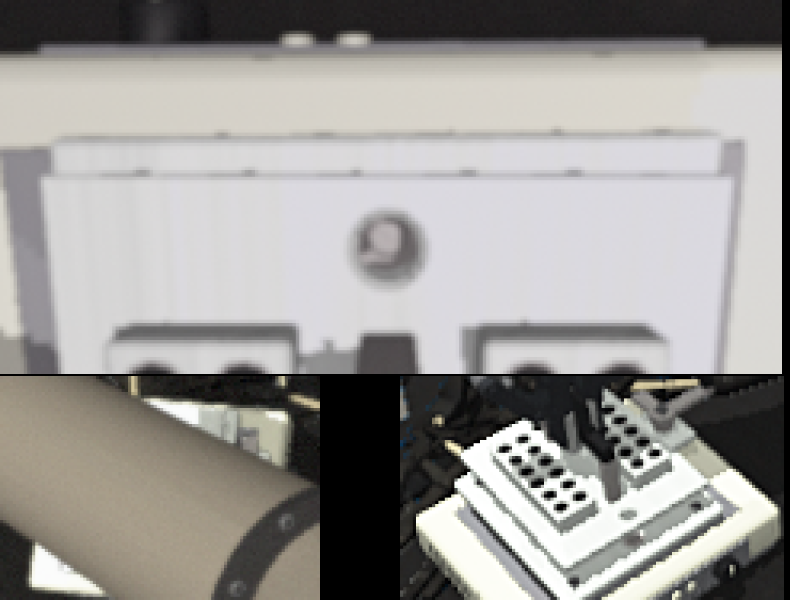

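Stud seen through the hole: tip at (283.2,150.6), hole centre at (284.1,152.6). The table edges span crop u 55–718 and the block edges 42–735.

```bash
python3 - <<'E'
from h import *
p=dict(np.load("pics/w6.npz"));z=.1186-.031
c=-p["R"].T@p["t"];print("cam",c)
H=atz(p,284.1,152.6,z+.006);S=atz(p,283.2,150.6,.0745)
a=np.radians(-4.8);ex=np.array([np.cos(a),np.sin(a),0]);ey=np.array([-ex[1],ex[0],0])
print(H,S,"lat",(S-H)@ey,"along",(S-H)@ex)
f=lambda u,v,z:atz(p,170+u/3.4,80+v/3.4,z)
T=(f(52,140,.066)+f(718,134,.066))/2;B=(f(42,178,z+.006)+f(735,176,z+.006))/2
print("edges mid lateral",(T-B)@ey, "front edges along",(T-B)@ex)
o=get_obs();print(o["tcp_pos"],o["contact_force"])
E
```

```text
cam [0.36734209 0.27852529 0.26068173]
[0.39031437 0.27706378 0.0936    ] [0.3916446  0.27644006 0.0745    ] lat -0.0005102169386472457 along 0.001377751434220491
edges mid lateral -0.0005804285189990051 front edges along -0.0053770294149612895
[0.44523204 0.27109593 0.11887231] [-0.14058412  0.29759261 -5.90899857]
```

Offset: about −0.5 mm sideways and +1 mm along. Correct that and lower gently.

```bash
python3 -m jog '[{"rx":0,"ry":0,"x":0.017,"y":-0.01,"z":-0.12,"rz":0,"jaw":-1},{"rx":0,"ry":0,"x":0,"y":0,"z":0,"rz":0,"jaw":-1}]';python3 -m jog '[{"rx":0,"ry":0,"x":0,"y":0,"z":-0.05,"rz":0,"jaw":-1},{"rx":0,"ry":0,"x":0,"y":0,"z":0,"rz":0,"jaw":-1},{"rx":0,"ry":0,"x":0,"y":0,"z":0,"rz":0,"jaw":-1}]'
```

```text
clock: 6.78
tcp_pos: [0.4451, 0.2694, 0.1098]
orientation: [-0.134, -3.138, 0.001]
contact_force: [0.5, 0.2, -6.1]
grip_width: 0.0085
gripper_force: 78.8
clock: 7.15
tcp_pos: [0.4451, 0.2701, 0.1071]
orientation: [-0.133, -3.139, -0.0]
contact_force: [-1.0, -0.7, -5.7]
grip_width: 0.0088
gripper_force: 78.9
```

```bash
for i in 1; do python3 -m jog '[{"rx":0,"ry":0,"x":0,"y":0,"z":-0.03,"rz":0,"jaw":-1},{"rx":0,"ry":0,"x":0,"y":0,"z":0,"rz":0,"jaw":-1}]';done; python3 -m jog '[{"rx":0,"ry":0,"x":0,"y":0,"z":-0.03,"rz":0,"jaw":-1},{"rx":0,"ry":0,"x":0,"y":0,"z":0,"rz":0,"jaw":-1}]'
```

```text
clock: 7.4
tcp_pos: [0.4451, 0.27, 0.1052]
orientation: [-0.133, -3.139, -0.0]
contact_force: [-0.9, 0.1, -5.8]
grip_width: 0.0082
gripper_force: 78.9
clock: 7.65
tcp_pos: [0.4451, 0.27, 0.1034]
orientation: [-0.133, -3.139, -0.0]
contact_force: [0.2, -0.7, -5.7]
grip_width: 0.0086
gripper_force: 78.9
```

```bash
python3 -m jog '[{"rx":0,"ry":0,"x":0,"y":0,"z":-0.03,"rz":0,"jaw":-1},{"rx":0,"ry":0,"x":0,"y":0,"z":0,"rz":0,"jaw":-1}]'; python3 -m jog '[{"rx":0,"ry":0,"x":0,"y":0,"z":-0.03,"rz":0,"jaw":-1},{"rx":0,"ry":0,"x":0,"y":0,"z":0,"rz":0,"jaw":-1}]'
```

```text
clock: 7.9
tcp_pos: [0.4452, 0.27, 0.1016]
orientation: [-0.133, -3.139, -0.0]
contact_force: [0.1, -0.4, -5.1]
grip_width: 0.0086
gripper_force: 78.9
clock: 8.15
tcp_pos: [0.4452, 0.27, 0.0998]
orientation: [-0.133, -3.139, -0.0]
contact_force: [-0.5, -0.0, -5.6]
grip_width: 0.0082
gripper_force: 78.9
```

```bash
python3 -m jog '[{"rx":0,"ry":0,"x":0,"y":0,"z":-0.02,"rz":0,"jaw":-1},{"rx":0,"ry":0,"x":0,"y":0,"z":0,"rz":0,"jaw":-1}]'; python3 -m jog '[{"rx":0,"ry":0,"x":0,"y":0,"z":-0.02,"rz":0,"jaw":-1},{"rx":0,"ry":0,"x":0,"y":0,"z":0,"rz":0,"jaw":-1}]'
```

```text
clock: 8.4
tcp_pos: [0.4452, 0.27, 0.0987]
orientation: [-0.133, -3.139, -0.0]
contact_force: [1.4, -0.4, -5.7]
grip_width: 0.0082
gripper_force: 78.9
clock: 8.65
tcp_pos: [0.4453, 0.27, 0.0983]
orientation: [0.133, 3.138, -0.001]
contact_force: [-2.6, -2.4, 4.4]
grip_width: 0.0088
gripper_force: 80.4
```

Contact at 0.0983, exactly the expected home height (0.066 + 0.0323), so the block is on the studs. Release, rise and check.

```bash
python3 -m jog '[{"rx":0,"ry":0,"x":0,"y":0,"z":-0.01,"rz":0,"jaw":-1},{"rx":0,"ry":0,"x":0,"y":0,"z":0,"rz":0,"jaw":-1}]'; python3 -m jog '[{"rx":0,"ry":0,"x":0,"y":0,"z":0,"rz":0,"jaw":0},{"rx":0,"ry":0,"x":0,"y":0,"z":0,"rz":0,"jaw":0},{"rx":0,"ry":0,"x":0,"y":0,"z":0,"rz":0,"jaw":0},{"rx":0,"ry":0,"x":0,"y":0,"z":0,"rz":0,"jaw":0}]';python3 -m jog '[{"rx":0,"ry":0,"x":0,"y":0,"z":0.5,"rz":0,"jaw":0},{"rx":0,"ry":0,"x":0,"y":0,"z":0.8,"rz":0,"jaw":0},{"rx":0,"ry":0,"x":0,"y":0,"z":0.8,"rz":0,"jaw":0},{"rx":0,"ry":0,"x":0,"y":0,"z":0.8,"rz":0,"jaw":0},{"rx":0,"ry":0,"x":0,"y":0,"z":0,"rz":0,"jaw":-1},{"rx":0,"ry":0,"x":0,"y":0,"z":0,"rz":0,"jaw":-1}]'
python3 - <<'E'
from h import *
p,w=shot("wrist","w7");np.savez("pics/w7.npz",**p);_,s=shot("scene","s7")
E
```

```text
clock: 8.9
tcp_pos: [0.4453, 0.27, 0.0983]
orientation: [0.133, 3.138, -0.001]
contact_force: [-4.7, -3.7, 11.4]
grip_width: 0.0083
gripper_force: 81.5
clock: 9.4
tcp_pos: [0.4452, 0.27, 0.0968]
orientation: [-0.134, -3.139, -0.0]
contact_force: [-0.5, 0.7, 0.6]
grip_width: 0.0427
gripper_force: 0.0
clock: 10.15
tcp_pos: [0.445, 0.2695, 0.2704]
orientation: [-0.134, -3.139, 0.001]
contact_force: [-0.9, -0.6, 0.1]
grip_width: 0.0072
gripper_force: 0.0
```

The block is released with no contact. I have used up my picture views, so the rest is numeric: work out the lever's angle and the start point for the push.

```bash
python3 - <<'E'
from h import *
t=P("top");s=P("scene");a=np.radians(-4.8);ex=np.array([np.cos(a),np.sin(a),0]);ey=np.array([-ex[1],ex[0],0])
pv=atz(t,217,200.8,.078);
for n,u,v in(("arm end",232.5,202),("hook",217.7,187.5)):
    d=atz(t,u,v,.078)-pv;print(n,d@ex,d@ey)
M=np.array([.4463,.2705,.066]);pv=M+.02*ex-.08*ey;print("pivot",pv)
im=cv2.cvtColor(cv2.imread("pics/top0.png"),6).astype(int);sc=cv2.cvtColor(cv2.imread("pics/scene0.png"),6).astype(int)
# scene: grip tops for angles, and mean darkness along grip axis
for th in np.radians(range(-20,41,10)):
    g=pv+.042*(np.sin(th)*ex-np.cos(th)*ey)
    px=[proj(s,[g[0],g[1],z]) for z in (.084,.09,.097,.104,.11)]
    print(round(np.degrees(th)),g.round(4),px[-1].round(1),[int(sc[int(round(q[1])),int(round(q[0]))]) for q in px])
print(sc[232:252,195:228:1][::2])
E
```

```text
arm end 0.0012055760965161341 -0.04061669506155876
hook 0.03498022817699306 0.002597521870967284
pivot [0.45953563 0.18910701 0.066     ]
-20 [0.4419 0.151  0.066 ] [227.9 236.9] [4, 36, 29, 36, 36]
-10 [0.4488 0.1485 0.066 ] [226.7 235. ] [72, 16, 22, 24, 25]
0 [0.456  0.1473 0.066 ] [225.  233.4] [7, 17, 18, 18, 30]
10 [0.4633 0.1473 0.066 ] [223. 232.] [12, 14, 17, 26, 37]
20 [0.4705 0.1486 0.066 ] [220.5 230.8] [60, 18, 37, 34, 22]
30 [0.4774 0.1511 0.066 ] [217.8 230. ] [23, 28, 13, 213, 209]
40 [0.4837 0.1548 0.066 ] [214.9 229.5] [34, 31, 31, 84, 105]
[[ 28  12  16  27  33  29  25  29  30  24  18  26  32  36  33  33  37  35
   34  27   5 251 223 213 198  87  27  35  37  35  37  35  36]
 [  9  15  23  16  23  30  35  36  37  38  38  31  31  34  23  10  38  37
   36  36  31  10  12  13  19  22  37  29  26  29  19  15  29]
 [  9  32  48  32  16  17  25  25  29  27  30  34  35  22  13  33  36  36
   37  36  37  31  29  28  26  30  33  29  17  17  20  16  24]
 [  9  29  24   9  16  29  29  28  26  31  29  25  20   7  36  38  35  36
   36  36  38  34  25  26  23  20   1  95  45  14  19  17  24]
 [196 183 202  92  28  38  33  23  10  16  16  14  14  15  19  21  26  19
   16   6   3   0   0   0   0   4  50  28   9  12  18  17  18]
 [ 97 114  58  26  24  15   0  21 165 186 189 185 185 184 188 190 193 154
  171 180 166 189 196 184 179 181 166 158 106  30   3   7   9]
 [ 29  37  35  21  12   9  23  89  89 115 179 153  82  49  32  19   2   0
   45  57  42  35  28  12  70 153 175 214 226 199 158 116  92]
 [ 10   8   8   5  14   5   0  99 214 224 221 221 234 201  74   0   0   2
   13   0   0  74 155 225 221 217 218 201 171 104  83  51  23]
 [104   0   0  80 227 255 255 253 168 138 195 215 215 218 232 169  96 101
  146 182 219 221 219 222 185 154  82  56  45  30  33  36  36]
 [255 251 251 254 254 254 254 254 254 254 203 141 173 214 165 101  91  85
   94 207 202 171 139  79  57  40  30  33  33  34  37  36  35]]
```

The lever is at about 0°, with the grip near (0.456, 0.147). Go to a point 35 mm before it, fingers shut, and then down.

```bash
python3 -m jog '[{"rx":0,"ry":0,"x":-0.13,"y":-0.66,"z":0,"rz":0,"jaw":-1},{"rx":0,"ry":0,"x":-0.13,"y":-0.66,"z":0,"rz":0,"jaw":-1},{"rx":0,"ry":0,"x":-0.14,"y":-0.67,"z":0,"rz":0,"jaw":-1},{"rx":0,"ry":0,"x":0,"y":0,"z":0,"rz":0,"jaw":-1},{"rx":0,"ry":0,"x":0,"y":0,"z":-0.8,"rz":0,"jaw":-1},{"rx":0,"ry":0,"x":0,"y":0,"z":-0.8,"rz":0,"jaw":-1},{"rx":0,"ry":0,"x":0,"y":0,"z":-0.8,"rz":0,"jaw":-1},{"rx":0,"ry":0,"x":0,"y":0,"z":-0.3,"rz":0,"jaw":-1}]';python3 -m jog '[{"rx":0,"ry":0,"x":0,"y":0,"z":-0.3,"rz":0,"jaw":-1},{"rx":0,"ry":0,"x":0,"y":0,"z":0,"rz":0,"jaw":-1}]'
```

```text
clock: 11.25
tcp_pos: [0.4189, 0.1511, 0.1056]
orientation: [-0.13, -3.133, 0.0]
contact_force: [0.3, 0.4, -0.0]
grip_width: 0.0002
gripper_force: 0.0
clock: 11.5
tcp_pos: [0.4197, 0.1514, 0.0894]
orientation: [-0.13, -3.135, 0.0]
contact_force: [-1.1, 0.3, -0.6]
grip_width: 0.0003
gripper_force: 0.0
```

```bash
python3 - <<'E'
from h import *
a=np.radians(-4.8);ex=np.array([np.cos(a),np.sin(a)]);ey=np.array([-ex[1],ex[0]])
pv=np.array([.4595,.1889]);q=np.array([.4197,.1514])
for d in range(0,101,10):
    t=np.radians(d);c=pv+.042*(np.sin(t)*ex-np.cos(t)*ey)-.0165*(np.cos(t)*ex+np.sin(t)*ey)
    print(d,c.round(4),((c-q)/.06).round(2));q=c
E
```

```text
0 [0.4395 0.1484] [ 0.33 -0.05]
10 [0.4469 0.1456] [ 0.12 -0.05]
20 [0.4546 0.144 ] [ 0.13 -0.03]
30 [0.4625 0.1439] [ 0.13 -0.  ]
40 [0.4702 0.1451] [0.13 0.02]
50 [0.4777 0.1476] [0.12 0.04]
60 [0.4846 0.1514] [0.11 0.06]
70 [0.4907 0.1563] [0.1  0.08]
80 [0.4959 0.1622] [0.09 0.1 ]
90 [0.5    0.1689] [0.07 0.11]
100 [0.5028 0.1763] [0.05 0.12]
```

```bash
python3 -m jog '[{"rx":0,"ry":0,"x":0.33,"y":-0.05,"z":0,"rz":0,"jaw":-1},{"rx":0,"ry":0,"x":0.12,"y":-0.05,"z":0,"rz":1,"jaw":-1},{"rx":0,"ry":0,"x":0.13,"y":-0.03,"z":0,"rz":1,"jaw":-1},{"rx":0,"ry":0,"x":0,"y":0,"z":0,"rz":0,"jaw":-1}]';python3 -m jog '[{"rx":0,"ry":0,"x":0.13,"y":0,"z":0,"rz":1,"jaw":-1},{"rx":0,"ry":0,"x":0.13,"y":0.02,"z":0,"rz":1,"jaw":-1}]';python3 -m jog '[{"rx":0,"ry":0,"x":0.12,"y":0.04,"z":0,"rz":1,"jaw":-1},{"rx":0,"ry":0,"x":0.11,"y":0.06,"z":0,"rz":1,"jaw":-1}]'
```

```text
clock: 12.0
tcp_pos: [0.4563, 0.1434, 0.0912]
orientation: [-0.411, 3.114, 0.002]
contact_force: [0.3, 0.4, -0.4]
grip_width: -0.0002
gripper_force: 0.0
clock: 12.25
tcp_pos: [0.4709, 0.144, 0.0912]
orientation: [0.951, -2.993, 0.001]
contact_force: [-2.6, -0.1, 0.1]
grip_width: 0.0
gripper_force: 1.1
clock: 12.5
tcp_pos: [0.4851, 0.1496, 0.0911]
orientation: [1.455, -2.783, 0.002]
contact_force: [-2.2, -1.7, 1.2]
grip_width: 0.0001
gripper_force: 1.2
```

Pushing at about 2.6 N, as expected. Continue round.

```bash
python3 -m jog '[{"rx":0,"ry":0,"x":0.10,"y":0.08,"z":0,"rz":1,"jaw":-1},{"rx":0,"ry":0,"x":0.09,"y":0.10,"z":0,"rz":1,"jaw":-1},{"rx":0,"ry":0,"x":0,"y":0,"z":0,"rz":0,"jaw":-1}]';python3 -m jog '[{"rx":0,"ry":0,"x":0.05,"y":0.06,"z":0,"rz":0.5,"jaw":-1},{"rx":0,"ry":0,"x":0,"y":0,"z":0,"rz":0,"jaw":-1}]';python3 -m jog '[{"rx":0,"ry":0,"x":0.02,"y":0.05,"z":0,"rz":0.5,"jaw":-1},{"rx":0,"ry":0,"x":0,"y":0,"z":0,"rz":0,"jaw":-1}]'
```

```text
clock: 12.88
tcp_pos: [0.4969, 0.161, 0.091]
orientation: [-1.91, 2.494, 0.001]
contact_force: [1.0, -0.7, -0.5]
grip_width: -0.0
gripper_force: 0.1
clock: 13.12
tcp_pos: [0.4994, 0.1644, 0.091]
orientation: [2.016, -2.409, -0.0]
contact_force: [-0.2, -0.5, 0.1]
grip_width: -0.0002
gripper_force: 0.5
clock: 13.38
tcp_pos: [0.5011, 0.1671, 0.091]
orientation: [-2.119, 2.319, -0.001]
contact_force: [0.8, -1.9, 1.6]
grip_width: 0.0002
gripper_force: 0.9
```

```bash
python3 -m jog '[{"rx":0,"ry":0,"x":0,"y":0.04,"z":0,"rz":0,"jaw":-1},{"rx":0,"ry":0,"x":0,"y":0,"z":0,"rz":0,"jaw":-1}]';python3 -m jog '[{"rx":0,"ry":0,"x":0,"y":0.04,"z":0,"rz":0,"jaw":-1},{"rx":0,"ry":0,"x":0,"y":0,"z":0,"rz":0,"jaw":-1}]'
```

```text
clock: 13.62
tcp_pos: [0.5011, 0.1698, 0.091]
orientation: [-2.123, 2.316, -0.0]
contact_force: [1.7, -1.8, 0.0]
grip_width: 0.0001
gripper_force: 1.0
clock: 13.88
tcp_pos: [0.5012, 0.1705, 0.0908]
orientation: [2.121, -2.314, 0.004]
contact_force: [0.5, -7.4, 3.7]
grip_width: -0.0002
gripper_force: 3.4
```

```bash
python3 -m jog '[{"rx":0,"ry":0,"x":0,"y":0.03,"z":0,"rz":0,"jaw":-1},{"rx":0,"ry":0,"x":0,"y":0,"z":0,"rz":0,"jaw":-1}]'
```

```text
clock: 14.12
tcp_pos: [0.5013, 0.1707, 0.0907]
orientation: [2.118, -2.314, 0.006]
contact_force: [-0.0, -10.4, 7.2]
grip_width: 0.0005
gripper_force: 5.6
```

The lever is at its stop: blocked at 10 N, at the predicted position. Back off, rise, and compare pictures numerically.

```bash
python3 -m jog '[{"rx":0,"ry":0,"x":0,"y":-0.2,"z":0,"rz":0,"jaw":-1},{"rx":0,"ry":0,"x":0,"y":-0.3,"z":0,"rz":0,"jaw":-1},{"rx":0,"ry":0,"x":0,"y":0,"z":0.8,"rz":0,"jaw":-1},{"rx":0,"ry":0,"x":0,"y":0,"z":0.8,"rz":0,"jaw":-1},{"rx":0,"ry":0,"x":0,"y":0,"z":0.8,"rz":0,"jaw":-1},{"rx":0,"ry":0,"x":0,"y":0,"z":0.8,"rz":0,"jaw":-1},{"rx":0,"ry":0,"x":0,"y":0,"z":0,"rz":0,"jaw":-1}]'
python3 - <<'E'
from h import *
s=P("scene");_,n=shot("scene","s8");g=cv2.cvtColor(n,6).astype(int);g7=cv2.cvtColor(cv2.imread("pics/s7.png"),6).astype(int);g0=cv2.cvtColor(cv2.imread("pics/scene0.png"),6).astype(int)
def ch(a,b,sl):return int((abs(a-b)[sl]>40).sum())
print("bystanders changed px",ch(g,g0,np.s_[170:245,338:372]))
a=np.radians(-4.8);ex=np.array([np.cos(a),np.sin(a),0]);ey=np.array([-ex[1],ex[0],0]);M=np.array([.4463,.2705,.066]);pv=M+.02*ex-.08*ey
ys,xs=np.where(abs(g-g7)[225:335,130:255]>40);print("shaker changed",len(ys),(xs.min()+130,xs.max()+130,ys.min()+225,ys.max()+225) if len(ys) else "")
# lever: where does grip now stand?
for d in(60,75,90,100):
    t=np.radians(d);q=pv+.042*(np.sin(t)*ex-np.cos(t)*ey);k=pv+.03*(np.cos(t)*ex+np.sin(t)*ey)
    print(d,[int(g[tuple(np.round(proj(s,[q[0],q[1],z])[::-1]).astype(int))]) for z in(.085,.095,.105,.112)],[int(g0[tuple(np.round(proj(s,[q[0],q[1],z])[::-1]).astype(int))]) for z in(.085,.095,.105,.112)],proj(s,[q[0],q[1],.1]).round())
# block front holes/edges predicted vs seen in scene: block plate corners at home
for sx,sy in((57,-68),(57,68),(-57,-68),(-57,68)):
    c=M+.001*sy*ex+.001*sx*ey;print("corner",proj(s,[c[0],c[1],.072]).round(1))
c,d=[proj(s,[*(M+k*.068*ex*0-.068*ex+k*.057*ey)[:2],.072]) for k in(-.75,.75)]
for f in (.0,.25,.5,.75,1.):
    u,v=c+(d-c)*f;col=g[int(v)-8:int(v)+9,int(round(u))];print("edge col",round(u),int(v),col.tolist())
E
```

```text
clock: 15.0
tcp_pos: [0.5022, 0.1461, 0.2864]
orientation: [-2.121, 2.309, -0.003]
contact_force: [-0.2, 0.0, -0.4]
grip_width: 0.0004
gripper_force: 0.0
bystanders changed px 143
shaker changed 478 (np.int64(179), np.int64(229), np.int64(241), np.int64(274))
60 [38, 24, 38, 44] [35, 23, 35, 43] [209. 233.]
75 [30, 33, 27, 35] [29, 33, 24, 32] [205. 234.]
90 [16, 18, 20, 50] [33, 24, 30, 29] [200. 236.]
100 [52, 0, 22, 25] [24, 0, 23, 24] [198. 237.]
corner [182.3 305.9]
corner [149.4 270.3]
corner [226.4 278.9]
corner [192.1 247.3]
edge col 221 282 [255, 254, 253, 252, 252, 252, 253, 255, 254, 167, 138, 255, 255, 238, 136, 98, 69]
edge col 213 287 [255, 253, 252, 251, 252, 252, 253, 255, 239, 118, 178, 255, 255, 239, 140, 98, 72]
edge col 205 292 [253, 252, 253, 253, 232, 223, 254, 255, 233, 93, 215, 255, 255, 238, 142, 100, 72]
edge col 196 297 [252, 251, 251, 251, 251, 251, 252, 255, 253, 184, 107, 237, 255, 255, 206, 114, 83]
edge col 188 302 [255, 252, 252, 251, 252, 251, 252, 255, 255, 179, 92, 237, 255, 255, 203, 105, 84]
```

```bash
python3 - <<'E'
from h import *
a=cv2.imread("pics/scene0.png").astype(int);b=cv2.imread("pics/s8.png").astype(int);d=abs(a-b).max(2)>40
ys,xs=np.where(d[170:245,335:400]);print(np.histogram(ys+170,bins=range(170,250,10)),np.histogram(xs+335,bins=range(335,405,8)))
_,t=shot("top","t8");a=cv2.imread("pics/top0.png").astype(int)
e=abs(a-t).max(2)>40;print("dish/bottle in top",e[225:275,340:402].sum());ys,xs=np.where(e[225:275,340:402]);print(xs[:20]+340,ys[:20]+225)
E
```

```text
(array([ 56, 137,  13,   0,   0,   0,   0]), array([170, 180, 190, 200, 210, 220, 230, 240])) (array([137,  67,   2,   0,   0,   0,   0,   0]), array([335, 343, 351, 359, 367, 375, 383, 391, 399]))
dish/bottle in top 1867
[340 341 342 343 344 345 346 347 348 349 350 351 352 340 341 342 343 344
 345 346] [225 225 225 225 225 225 225 225 225 225 225 225 225 226 226 226 226 226
 226 226]
```

In the scene view the only change near the bystanders is where the block used to be, so the bottle and dish are undisturbed. The plate edge lies at its predicted home line along its whole front.

```bash
python3 -c "
from bench import r
print(r.hand_in())"
```

```text
the job is handed in; nothing more can be done
None
```

The block is home and flat on both studs (no searching needed), the latch lever is swung to its stop, the bottle and dish are undisturbed, and the job was handed in at about 15 s; the hook over the rim was judged from the lever's position and force, not seen.

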